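# Eject the red arcade casting from the mould

### The arm

A 6-joint arm with a two-finger parallel gripper is mounted at the origin on the work surface. World frame = base frame: x ahead of the robot, y to its left, z up, the work surface at z = 0. Lengths are in m, angles in rad, forces in N, time in s.
With the tool pointing down it reaches from about 0.375 to 0.9 m from the base axis. Payload 3.1 kg.
Tool frame: the origin (TCP) lies between the finger pads; the fingertips stand 11 mm ahead of it and the grasp point (between the pads) lies 8 mm behind it; z points along the fingers, y is the line along which they close (so a half turn about z gives the same grasp; the last joint's range is limited). The gripper opens to 87 mm and grips with 3 to 60 N. Pads are 19 mm wide; open, the fingers measure 117 mm over their backs; the gripper's body (75 mm by 190 mm) begins 51 mm behind the grasp point.
Start: joints at [-1.518, 0.527, 1.433, -0, 1.181, -0.178], TCP at [0.143, -0.608, 0.234] pointing down, gripper open.
Joint ranges: [-3.08, 3.08], [-0.75, 2.2], [0.22, 2.44], [-1.43, 4.57], [0, 2.65], [-2.85, 2.85]. Speed limits (rad/s): [2.79, 2.79, 3.14, 3.14, 3.14, 3.14].

### API

Orientations are given as a unit quaternion [x, y, z, w].
In Python, from rig import robot gives the robot as it stands.
- The arm moves only by the tool move_arm, never from a script. Its argument "moves" is text: rows parted by semicolons, each of 7 numbers parted by spaces: the shift along the tool's x, y, z in units of 100 mm (1.0 is 100 mm), then the turn, a rotation vector about the tool's x, y, z in units of 90 degrees (1.0 is 90 degrees), then the opening, from 0 (shut) to 1 (fully open). A call has 1 to 12 rows; each row is the pose to reach, as a shift and turn from the pose commanded when the call began, along the tool's axes at that moment; what a row does not reach only later rows make up. A row lasts 1/10 s, in which the tool goes at most 50 mm and 8.59 degrees, less where a joint would pass 70% of its speed; a pose out of reach is approached as far as the arm can. A call with a number of a shift or a turn outside -1 to 1 is refused whole. A call with a gripper value outside its range is refused whole. The fingers move at their own pace and stop on an object; "squeeze" is the grip in N (left out, the last holds). Time passes only in rows, so rows that repeat a pose let the fingers close. It gives the time, the measured TCP pose, the force, the opening and the grip force at its end, in the units of the state.
- robot.get_obs(): the state, without advancing time (a new reading comes with each control period).
- robot.camera(name): name is "scene" or "top"; returns a dict with "image" (420x560x3 uint8, red, green, blue), "intrinsics" (3x3 intrinsics, pixels), "dist_coeffs" ([k1, k2, p1, p2, k3] as OpenCV has them; the pictures are not rectified), "extrinsics" (4x4, takes a point from world to camera coordinates). Camera axes: x right, y up, looking along -z (the intrinsics and any distortion apply to the point x, -y, -z); pixel columns grow to the right and rows downward; lengths in m; the calibration is good to about 2 mm. A picture is of the moment at which its call begins. There is no depth.
- robot.hand_in(): hands the job in; it is judged then, once.
The state is a dict: "time": time; "q": joint angles; "joint_velocities": joint speeds; "joint_torque": joint torques, N m; "position": TCP position; "tool_rot": TCP orientation; "ft_force": force on the tool from outside, world axes, zero at the start; "moment": the same for the moment, N m; "grip_width": finger opening in m; "grip_force": force on a finger pad.
Only numpy, scipy, OpenCV 4.12 (cv2) and the standard library are available. Lean on these libraries where they do the work, as an engineer would, in place of code of your own. Each camera call takes 0.05 s, during which the arm holds its last target. There are 200 camera calls.

### The job

The three-channel ejector mould on the modelmaker's bench holds a red, a dark grey and a green casting. Push the orange ejector slide behind the red arcade casting fully home so that the casting drops out into the mould's catch tray, then let the slide spring back. Work only through the slide, without touching the castings, and leave the grey and the green casting in their channels.

Things in the scene. Friction and masses are not known exactly. Their poses are not given: they have to be found in the camera images.
- mould: Fixed aluminium mould, x -130 to +138, y +-100 mm. Origin on the bench under the middle channel; x = way castings leave (roughly away from robot), y left, z up. Channels along x at y = -62, 0, +62: floor z 12, 32 wide, walls x -12 to +58, tops z 30; a light sprung catch near each mouth (x 58). Tray for all beyond: x 58 to 134, felt z 4, rim z 14. Base z 12 under the slides. Orange slide behind each channel.
- arcade_center (a point): Red resin arcade front on its back (dark arches), 44 x 30 x 16 mm; point = centre, at mould x 22, z 20 in any channel. Slide of each channel, same y: upright orange plate 30 wide, 10 thick, z 14 to 60; rear face (push it along +x) at mould x -120 at rest, front face -110. Travel 70 mm to a stop, casting drops clear by 62. Push 2 N rising to about 8 N; springs back when let go.
- roof_center (a point): Dark grey resin casting of a tiled, ridged roof, 44 x 30 x 16 mm, long side along its channel; the point is its centre. In another channel; stays there.
- cupboard_center (a point): Green resin casting of a small cupboard with door panels, 44 x 30 x 16 mm, long side along its channel; the point is its centre. In the remaining channel; stays there.
Things that resemble listed ones, but are neither listed nor needed, are in the scene too. What is meant by the part that bears arcade_center is not pink or purple, and is the larger of those in its own colour.

How it is judged:
On the way:
1. the red casting has left its channel (x of arcade_center in the frame of mould above 0.066 m), for 0.05 s.
At the end, for the whole second after the job is handed in: The red casting lies at rest on the felt of the catch tray, wholly out of its channel (centre at least 74 mm along the mould's x axis, inside the rim, no more than 17 mm above the bench); the grey and green castings are within 10 mm of where they started (x of arcade_center in the frame of mould between 0.074 and 0.134 m and y of arcade_center in the frame of mould between -0.096 and 0.096 m and z of arcade_center in the frame of mould below 0.017 m and linear speed of arcade below 0.02 m/s and distance of each of roof_center, cupboard_center from where it was at the start of the episode below 0.01 m); the robot touches nothing.
It fails at once if the robot touched a casting (contact force between any of the fingers, the arm and arcade above 1 N or contact force between any of the fingers, the arm and roof above 1 N or contact force between any of the fingers, the arm and cupboard above 1 N).
It fails at once if the grey or green casting was pushed along (distance of any of roof_center, cupboard_center from where it was at the start of the episode above 0.015 m).
It also fails if it takes over 29 s, if anything falls off the work surface, if the arm or the gripper's body presses on something with over 40 N, if the wrist force passes 120 N, or if a joint passes its speed limit or range.

## Working session

There is one attempt and no reset: what is moved stays moved. The work goes in short steps, Python scripts to look and compute and a tool call to move; the robot and the scene stay as the last step left them, time stands still between calls to the robot, and variables do not carry over. Pictures are saved under pics/ and viewed, at most 10 in all, crops included, and the job is handed in when it is done.

Besides the shell and the picture viewer there is one more tool, called after "Request:" by a JSON object that holds its "fn" and its "kwargs", one argument or row to a line. move_arm: Moves the arm, as the interface text tells. Shifts and turns lie within -1 to 1; 1 stands for 100 mm of shift or 90 degrees of turn. Its arguments: {"type":"object","properties":{"moves":{"type":"string"},"squeeze":{"type":"number"}},"required":["moves"]}

```bash
mkdir -p pics && ls && cat > h.py <<'E'
import numpy as np, cv2
from rig import robot
def ray(c,uv):
    K=np.array(c["intrinsics"]);D=np.array(c["dist_coeffs"]);E=np.array(c["extrinsics"])
    p=cv2.undistortPoints(np.array([[uv]],float),K,D)[0,0]
    d=E[:3,:3].T@np.array([p[0],-p[1],-1.]);o=-E[:3,:3].T@E[:3,3]
    return o,d
def at(c,uv,z):
    o,d=ray(c,uv);return o+d*(z-o[2])/d[2]
def proj(c,P):
    E=np.array(c["extrinsics"]);q=(E[:3,:3]@np.atleast_2d(P).T).T+E[:3,3]
    q=q*[1,-1,-1]
    return cv2.projectPoints(q,np.zeros(3),np.zeros(3),np.array(c["intrinsics"]),np.array(c["dist_coeffs"]))[0][:,0]
E
python3 - <<'E'
from h import *
import pickle
d={}
for n in("scene","top"):
    c=robot.camera(n);d[n]=c
    cv2.imwrite(f"pics/{n}0.png",c["image"][:,:,::-1])
    E=np.array(c["extrinsics"]);print(n,-E[:3,:3].T@E[:3,3])
pickle.dump(d,open("c0.pkl","wb"))
o=robot.get_obs();print({k:np.round(v,3).tolist() for k,v in o.items()})
E
```

```text
pics
scene [ 0.96245201 -0.35545718  0.59453898]
top [ 0.63083566 -0.02794088  0.73533966]
{'time': 0.1, 'q': [-1.519, 0.528, 1.434, -0.0, 1.181, -0.179], 'joint_velocities': [0.0, 0.001, -0.004, -0.001, -0.001, -0.001], 'joint_torque': [0.0, -44.098, -17.715, 0.063, 0.053, -0.0], 'position': [0.143, -0.608, 0.233], 'tool_rot': [0.993, 0.115, 0.0, -0.001], 'ft_force': [0.206, -0.005, -0.23], 'moment': [0.024, -0.076, -0.016], 'grip_force': 0.0, 'grip_width': 0.087}
```

View pics/scene0.png

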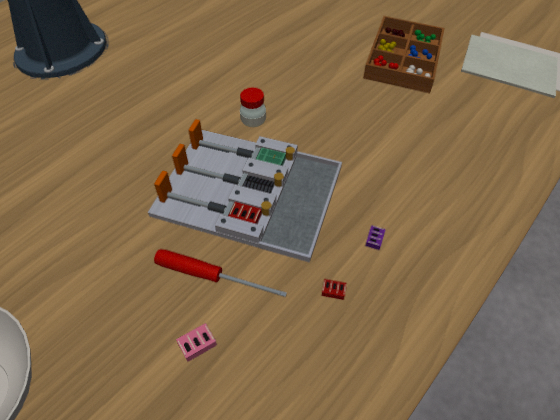

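View pics/top0.png

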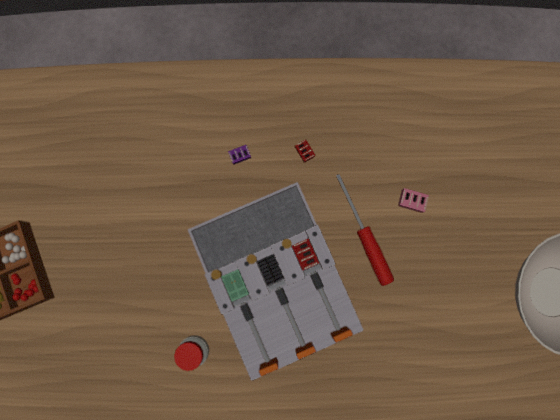

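The red arcade in the mould is at scene (245,212) and top (305,254). Things it could be mistaken for, given as scene / top pixels:
- small red arcade on the bench: (334,289) / (305,151)
- pink: (197,342) / (414,200)
- purple: (375,237) / (240,155)
- red screwdriver: (190,265) / (375,255)
- red jar lid: (252,98) / (189,356)

I choose the larger red one in the channel at mould y = -62. Its slide is at top (342,335) and scene (163,186). I'll check this in a close crop.

```bash
python3 - <<'E'
from h import *
a=cv2.imread("pics/top0.png")[170:390,180:380]
cv2.imwrite("pics/top_crop.png",cv2.resize(a,None,fx=2.7,fy=2.7,interpolation=cv2.INTER_CUBIC))
a=cv2.imread("pics/scene0.png")[110:265,145:350]
cv2.imwrite("pics/scene_crop.png",cv2.resize(a,None,fx=3.8,fy=3.8,interpolation=cv2.INTER_CUBIC))
E
```

```text
(no output)
```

View pics/top_crop.png

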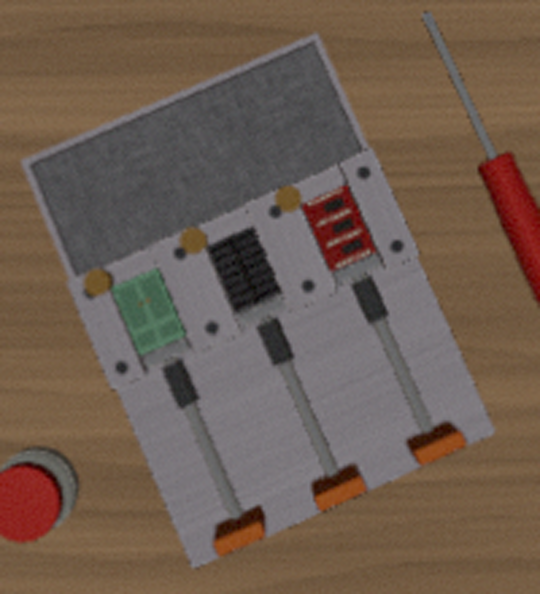

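View pics/scene_crop.png

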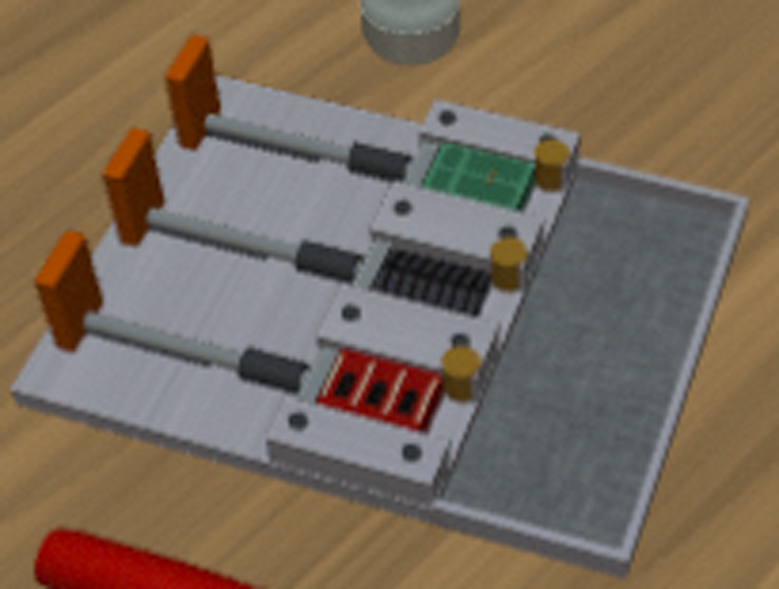

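The crops confirm the choice: the red arcade with dark arches is in the right-hand channel, at scene crop (378,390) and top crop (340,230). Its slide is at top crop (437,443). Next I fit the mould pose to the corners.

```bash
cat > fit.py <<'E'
from h import *
import pickle
from scipy.optimize import least_squares
d=pickle.load(open("c0.pkl","rb"))
T=[((23,162),(138,100,14)),((318,36),(138,-100,14)),((195,568),(-130,100,12)),((494,432),(-130,-100,12)),
   ((465,440),(-120,-77,60)),((414,463),(-120,-47,60)),((265,524),(-120,47,60)),((216,556),(-120,77,60))]
S=[((12,392),(-130,-100,12)),((630,556),(138,-100,14)),((747,202),(138,100,14)),((218,75),(-130,100,12)),
   ((40,288),(-120,-77,60)),((68,233),(-120,-47,60))]
t=np.array([u for u,_ in T])/2.7+[180,170]-.3;s=np.array([u for u,_ in S])/3.8+[145,110]-.4
tm=np.array([m for _,m in T])/1e3;sm=np.array([m for _,m in S])/1e3
def w(p,m):
    c,s_=np.cos(p[2]),np.sin(p[2]);return m@np.array([[c,-s_,0],[s_,c,0],[0,0,1]]).T+[p[0],p[1],0]
def r(p,which="ts"):
    o=[]
    if "t" in which:o.append(proj(d["top"],w(p,tm))-t)
    if "s" in which:o.append(proj(d["scene"],w(p,sm))-s)
    return np.concatenate(o).ravel()
for k in("t","s","ts"):
    f=least_squares(r,[.55,0,.4],args=(k,),loss="soft_l1");print(k,f.x,np.round(f.fun.reshape(-1,2),1).tolist())
print("yaw deg",np.degrees(f.x[2]))
o=robot.get_obs();print("slide rear",w(f.x,np.array([[-.120,-.062,.05],[-.050,-.062,.05],[.022,-.062,.02]])))
E
python3 fit.py
```

```text
t [ 0.60664969 -0.02380999  0.39308078] [[-1.2, -1.5], [-0.6, -1.9], [-1.4, -0.5], [0.1, -0.5], [0.7, 1.3], [1.7, 0.9], [0.2, 3.7], [0.2, -0.1]]
s [ 0.61004291 -0.02334329  0.3964418 ] [[0.1, 0.2], [0.8, 2.3], [1.4, -0.5], [-2.7, -0.1], [-1.4, -1.0], [0.1, -0.6]]
ts [ 0.6078615  -0.02314916  0.39749448] [[-1.8, -1.8], [-1.5, -2.7], [-1.4, -1.1], [-0.1, -1.6], [0.5, 0.1], [1.5, -0.2], [0.2, 2.9], [0.1, -0.9], [-0.6, -0.5], [-0.2, 1.4], [0.4, -1.2], [-3.5, -0.6], [-2.2, -1.7], [-0.7, -1.3]]
yaw deg 22.774756271647878
slide rear [[ 0.52121823 -0.12676839  0.05      ]
 [ 0.5857606  -0.09967073  0.05      ]
 [ 0.65214703 -0.07179885  0.02      ]]
```

Request:
{"fn": "move_arm", "kwargs": {
  "moves": "0.33 -0.29 0 0 0 -0.05 0; 0.66 -0.57 0 0 0 -0.106 0; 1 -0.86 0 0 0 -0.106 0; 1 -0.86 0 0 0 -0.106 0",
  "squeeze": 10
}}

```text
time: 0.5
position: [0.223, -0.4956, 0.2327]
tool_rot: [0.98, 0.199, 0.001, -0.003]
ft_force: [0.5, 0.6, 0.8]
grip_width: 0.0631
grip_force: 0.0
```

Request:
{"fn": "move_arm", "kwargs": {
  "moves": "0.45 -0.27 0 0 0 0 0; 0.95 -0.57 0 0 0 0 0; 0.95 -0.57 0 0 0 0 0"
}}

```text
time: 0.8
position: [0.2874, -0.4081, 0.233]
tool_rot: [0.98, 0.199, 0.0, -0.002]
ft_force: [0.1, -0.4, -0.1]
grip_width: 0.039
grip_force: 0.0
```

Request:
{"fn": "move_arm", "kwargs": {
  "moves": "0.45 -0.27 0 0 0 0 0; 0.95 -0.57 0 0 0 0 0; 0.95 -0.57 0 0 0 0 0"
}}

```text
time: 1.1
position: [0.3529, -0.3198, 0.2333]
tool_rot: [0.98, 0.199, -0.0, -0.001]
ft_force: [-0.6, 0.1, -0.1]
grip_width: 0.0151
grip_force: 0.0
```

Request:
{"fn": "move_arm", "kwargs": {
  "moves": "0.45 -0.27 0 0 0 0 0; 0.95 -0.57 0 0 0 0 0; 0.95 -0.57 0 0 0 0 0; 0.95 -0.57 0 0 0 0 0; 0.95 -0.57 0 0 0 0 0"
}}

```text
time: 1.6
position: [0.4171, -0.2354, 0.2335]
tool_rot: [0.98, 0.197, -0.0, 0.001]
ft_force: [-0.2, -0.3, -0.7]
grip_width: 0.0002
grip_force: 0.0
```

```bash
cat > rel.py <<'E'
import contextlib,io
with contextlib.redirect_stdout(io.StringIO()):
    from fit import *
p=f.x
def rel():
    o=robot.get_obs();q=np.array(o["position"]);c,s_=np.cos(p[2]),np.sin(p[2])
    v=q-[p[0],p[1],0];R=__import__("scipy.spatial.transform",fromlist=["Rotation"]).Rotation.from_quat(o["tool_rot"]).as_matrix()
    print("t",o["time"],"TCP mould mm",np.round(1e3*np.array([c*v[0]+s_*v[1],-s_*v[0]+c*v[1],v[2]]),1),"yaw",np.degrees(np.arctan2(R[1,0],R[0,0])),"vs",np.degrees(p[2]),"tool z",np.round(R[:,2],3),"grip",o["grip_width"])
if __name__=="__main__":rel()
E
python3 rel.py
```

```text
t 1.6 TCP mould mm [-258.  -121.8  233.5] yaw 22.758281348773128 vs 22.774756271647878 tool z [-0.    -0.001 -1.   ] grip 0.00018728616031211612
```

Request:
{"fn": "move_arm", "kwargs": {
  "moves": "0.45 -0.3 0.2 0 0 0 0; 0.8 -0.6 0.6 0 0 0 0; 0.93 -0.6 1 0 0 0 0; 0.93 -0.6 1 0 0 0 0; 0.93 -0.6 1 0 0 0 0"
}}

```text
time: 2.1
position: [0.479, -0.1436, 0.1323]
tool_rot: [0.98, 0.197, -0.001, -0.001]
ft_force: [0.2, 0.0, -0.4]
grip_width: 0.0003
grip_force: 0.0
```

Request:
{"fn": "move_arm", "kwargs": {
  "moves": "0 0 0.4 0 0 0 0; 0 0 0.7 0 0 0 0; 0 0 0.92 0 0 0 0; 0 0 0.92 0 0 0 0; 0 0 0.92 0 0 0 0"
}}

```text
time: 2.6
position: [0.4805, -0.1446, 0.0431]
tool_rot: [0.981, 0.196, 0.001, 0.001]
ft_force: [0.2, 0.1, -0.4]
grip_width: 0.0007
grip_force: 0.0
```

```bash
python3 - <<'E'
from rel import *
rel()
a=robot.camera("top")["image"][170:390,180:380,::-1]
b=robot.camera("scene")["image"][90:265,130:330,::-1]
z=lambda a:cv2.resize(a,(400,440),interpolation=cv2.INTER_CUBIC)
cv2.imwrite("pics/pre.png",np.hstack([z(a),cv2.resize(b,(400,440),interpolation=cv2.INTER_CUBIC)]))
E
```

```text
t 2.6 TCP mould mm [-164.4  -62.7   43.1] yaw 22.64580539123276 vs 22.774756271647878 tool z [ 0.002 -0.001 -1.   ] grip 0.0006550657617566573
```

View pics/pre.png

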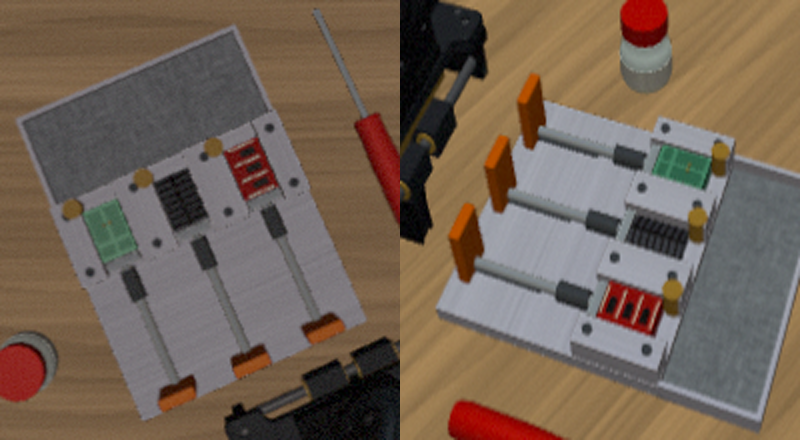

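The pictures show the slide plate free at left pane (322,330). The gripper is behind it, with the fingers hidden under its body. I'll approach until I feel contact.

Request:
{"fn": "move_arm", "kwargs": {
  "moves": "0.15 0 0 0 0 0 0; 0.25 0 0 0 0 0 0; 0.35 0 0 0 0 0 0; 0.4 0 0 0 0 0 0; 0.45 0 0 0 0 0 0; 0.45 0 0 0 0 0 0; 0.45 0 0 0 0 0 0"
}}

```text
time: 3.4
position: [0.5212, -0.1248, 0.0414]
tool_rot: [0.98, 0.197, -0.0, -0.0]
ft_force: [-1.4, -1.3, 1.6]
grip_width: 0.0008
grip_force: 0.8
```

```bash
python3 - <<'E'
from rel import *
rel()
a=robot.camera("top")["image"][170:420,180:450,::-1]
b=robot.camera("scene")["image"][60:265,80:330,::-1]
z=lambda a:cv2.resize(a,(400,400),interpolation=cv2.INTER_CUBIC)
cv2.imwrite("pics/con.png",np.hstack([z(a),z(b)]))
E
```

```text
t 3.4 TCP mould mm [-119.2  -60.2   41.4] yaw 22.76877139211262 vs 22.774756271647878 tool z [-0.  0. -1.] grip 0.0008232831792838861
```

View pics/con.png

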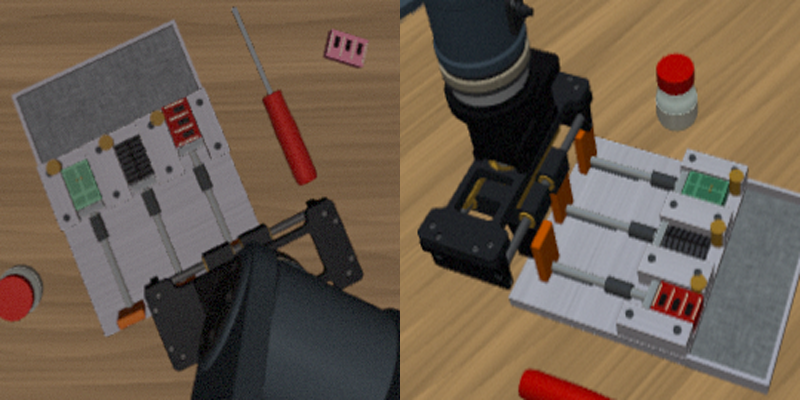

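The pictures show the red slide's plate at right pane (545,250) with the fingers behind it. The force is about 1.9 N, so there is contact. I'll keep pushing.

Request:
{"fn": "move_arm", "kwargs": {
  "moves": "0.05 0 0 0 0 0 0; 0.1 0 0 0 0 0 0; 0.15 0 0 0 0 0 0; 0.2 0 0 0 0 0 0; 0.25 0 0 0 0 0 0; 0.3 0 0 0 0 0 0; 0.35 0 0 0 0 0 0; 0.4 0 0 0 0 0 0; 0.4 0 0 0 0 0 0"
}}

```text
time: 4.4
position: [0.5583, -0.1092, 0.0413]
tool_rot: [0.98, 0.198, -0.0, -0.0]
ft_force: [-3.8, -1.4, 0.3]
grip_width: 0.0006
grip_force: 2.1
```

```bash
python3 rel.py
```

```text
t 4.4 TCP mould mm [-79.  -60.1  41.3] yaw 22.793144352680244 vs 22.774756271647878 tool z [-0.001  0.    -1.   ] grip 0.0006479631913116793
```

Request:
{"fn": "move_arm", "kwargs": {
  "moves": "0.04 0 0 0 0 0 0; 0.08 0 0 0 0 0 0; 0.12 0 0 0 0 0 0; 0.15 0 0 0 0 0 0; 0.15 0 0 0 0 0 0"
}}

```text
time: 4.9
position: [0.5717, -0.1036, 0.0413]
tool_rot: [0.98, 0.198, -0.001, -0.0]
ft_force: [-4.4, -1.3, 0.9]
grip_width: 0.0004
grip_force: 2.5
```

Request:
{"fn": "move_arm", "kwargs": {
  "moves": "0.02 0 0 0 0 0 0; 0.03 0 0 0 0 0 0; 0.03 0 0 0 0 0 0"
}}

```text
time: 5.2
position: [0.5733, -0.1029, 0.0413]
tool_rot: [0.98, 0.198, -0.002, -0.0]
ft_force: [-6.2, -4.4, 1.7]
grip_width: 0.0005
grip_force: 3.9
```

```bash
python3 - <<'E'
from rel import *
rel()
b=robot.camera("scene")["image"][60:265,130:380,::-1]
cv2.imwrite("pics/push.png",cv2.resize(b,None,fx=3,fy=2.9,interpolation=cv2.INTER_CUBIC))
E
```

```text
t 5.2 TCP mould mm [-62.7 -60.1  41.3] yaw 22.811740064589642 vs 22.774756271647878 tool z [-0.004 -0.    -1.   ] grip 0.0004644313069862726
```

View pics/push.png

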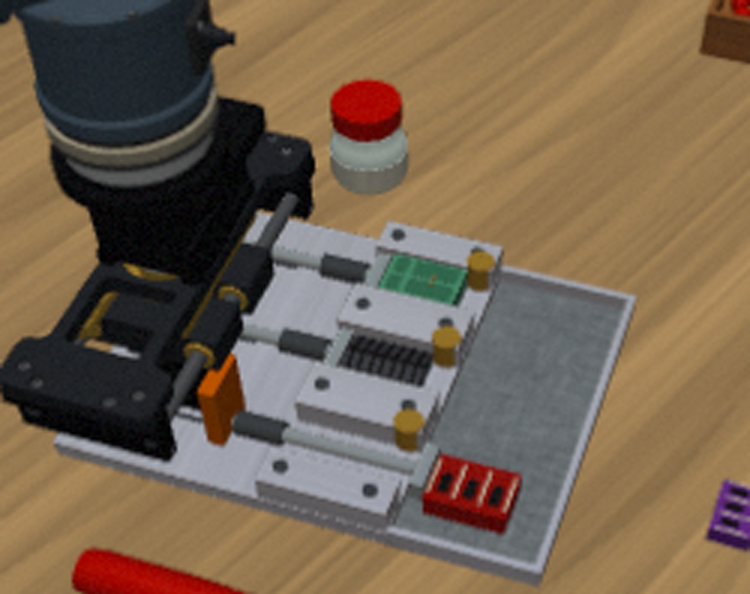

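The casting, at (472,492), is out over the tray, just ahead of the pusher head. I'll push on to the stop.

Request:
{"fn": "move_arm", "kwargs": {
  "moves": "0.02 0 0 0 0 0 0; 0.03 0 0 0 0 0 0; 0.03 0 0 0 0 0 0; 0.03 0 0 0 0 0 0"
}}

```text
time: 5.65
position: [0.5734, -0.1027, 0.0413]
tool_rot: [0.98, 0.198, -0.005, -0.0]
ft_force: [-12.2, -9.2, 5.7]
grip_width: 0.0005
grip_force: 7.6
```

```bash
python3 rel.py
```

```text
t 5.65 TCP mould mm [-62.6 -60.   41.3] yaw 22.86801517987867 vs 22.774756271647878 tool z [-0.009 -0.001 -1.   ] grip 0.00048535146511992106
```

At the stop: there was no motion and the force rose to 15 N. I'll back off, first slowly with the slide and then clear of it.

Request:
{"fn": "move_arm", "kwargs": {
  "moves": "-0.05 0 0 0 0 0 0; -0.15 0 0 0 0 0 0; -0.25 0 0 0 0 0 0; -0.35 0 0 0 0 0 0; -0.45 0 0 0 0 0 0; -0.55 0 0 0 0 0 0; -0.65 0 0 0 0 0 0; -0.75 0 0 0 0 0 0; -0.9 0 0 0 0 0 0; -1 0 0 0 0 0 0; -1 0 0 0 0 0 0"
}}

```text
time: 6.75
position: [0.4845, -0.1407, 0.0417]
tool_rot: [0.98, 0.197, -0.0, -0.0]
ft_force: [-0.3, -0.1, 0.0]
grip_width: 0.0006
grip_force: 0.0
```

Request:
{"fn": "move_arm", "kwargs": {
  "moves": "-0.1 0 -0.2 0 0 0 0; -0.1 0 -0.6 0 0 0 0; -0.1 0 -1 0 0 0 0; -0.1 0 -1 0 0 0 0; -0.1 0 -1 0 0 0 0; -0.1 0 -1 0 0 0 0"
}}

```text
time: 7.35
position: [0.4758, -0.1437, 0.1408]
tool_rot: [0.98, 0.197, -0.0, -0.0]
ft_force: [-0.1, -0.7, -1.1]
grip_width: 0.0007
grip_force: 0.0
```

```bash
python3 - <<'E'
from rel import *
rel();print(robot.get_obs()["ft_force"])
a=robot.camera("top");b=robot.camera("scene")
for n,u in(("top",a),("scene",b)):print(n,proj(u,w(p,np.array([[.074,-.062,.02],[.134,-.062,.02]]))))
x=a["image"][170:390,180:380,::-1];y=b["image"][110:265,145:350,::-1]
z=lambda a:cv2.resize(a,(400,440),interpolation=cv2.INTER_CUBIC)
cv2.imwrite("pics/end.png",np.hstack([z(x),z(y)]))
E
```

```text
t 7.35 TCP mould mm [-168.4  -60.   140.8] yaw 22.77394885136848 vs 22.774756271647878 tool z [-0.001  0.001 -1.   ] grip 0.0006592132906119594
[-0.14997057 -0.72638542 -1.08759646]
top [[290.97580623 223.58890003]
 [276.32420345 190.76567595]]
scene [[276.74916123 223.60566997]
 [314.67488814 233.78966433]]
```

View pics/end.png

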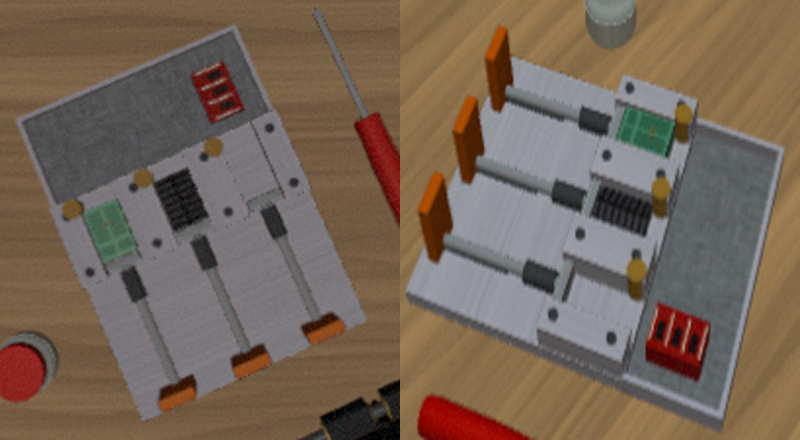

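The casting lies flat on the felt at left pane (218,92), which is mould x of about 88 mm. The slide has sprung back, and the grey and green castings have not moved.

```bash
python3 -c "
from rig import robot
print(robot.hand_in())"
```

```text
the job is handed in; nothing more can be done
None
```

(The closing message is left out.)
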